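# Key in the draw cycle on a solvent bench console

### The job

Start a solvent draw on the purification bench's control console: press the large round key (evacuate), then the long bar key (argon), then the square key (dispense). Press them one at a time, each fully down for about half a second and let right up before the next; do not press the small round key (abort), and leave all keys up at the end.

Things in the scene. Friction and masses are not known exactly. Their poses are not given: they have to be found in the camera images.
- round_top (a point): Large round key, 38 mm across; pressed first. Black plastic. Origin: centre of its top face, 72 mm above the table when up; z up, y along the row of keys. Sinks 8 mm against a spring (1.5 N to start, 5 N fully down), springs back. The four keys stand in one row at 70 mm pitch, in any order, on a low fixed steel console (200 x 330 mm, deck 50 mm high).
- bar_top (a point): Long bar key, 56 mm along x by 20 mm along y; pressed second. Black plastic. Origin: centre of its top face, 72 mm above the table when up; z up, y along the row of keys. Sinks 8 mm against a spring (1.5 N to start, 5 N fully down), springs back. Each key stands 14 mm proud of its own 64 x 60 mm aluminium bezel.
- square_top (a point): Square key, 33 x 33 mm; pressed third. Black plastic. Origin: centre of its top face, 72 mm above the table when up; z up, y along the row of keys. Sinks 8 mm against a spring (1.5 N to start, 5 N fully down), springs back.
- small_top (a point): Small round key, 20 mm across: abort, not to be pressed. Black plastic. Origin: centre of its top face, 72 mm above the table when up; z up, y along the row of keys. Sinks 8 mm against a spring (1.5 N to start, 5 N fully down), springs back. Loose vial and stopper, gauge and stopcock, up to 35 mm tall, stand on the deck 80 to 95 mm beyond the row.

How it is judged (in metres and radians):
On the way, in this order (a step that is already met when the one before it is completed fails the run):
1. the large round key is pressed fully down (at least 6 of its 8 mm) and held 0.2 s, all other keys up (height (world z) of round_top below 0.066 m and height (world z) of each of bar_top, square_top, small_top above 0.07 m), for 0.2 s.
2. the long bar key is pressed fully down (at least 6 of its 8 mm) and held 0.2 s, all other keys up (height (world z) of bar_top below 0.066 m and height (world z) of each of round_top, square_top, small_top above 0.07 m), for 0.2 s.
3. the square key is pressed fully down (at least 6 of its 8 mm) and held 0.2 s, all other keys up (height (world z) of square_top below 0.066 m and height (world z) of each of round_top, bar_top, small_top above 0.07 m), for 0.2 s.
At the end, for the whole second after the job is handed in: After the three presses in order, all four keys are up again, their tops within 2 mm of the rest height (above 70 mm) (height (world z) of each of round_top, bar_top, square_top, small_top above 0.07 m); the robot touches nothing.
It fails at once if the small round key is pressed down more than 4 mm (height (world z) of small_top below 0.068 m).
It fails at once if two keys are pressed down more than 5 mm at the same time (height (world z) of each of round_top, bar_top below 0.067 m or height (world z) of each of round_top, square_top below 0.067 m or height (world z) of each of bar_top, square_top below 0.067 m).
It also fails if it takes over 35 s, if anything falls off the work surface, if the arm or the gripper's body presses on something with over 40 N, if the wrist force passes 120 N, or if a joint passes its speed limit or range.

### The arm

A 6-joint arm with a two-finger parallel gripper is mounted at the origin on the work surface. World frame = base frame: x ahead of the robot, y to its left, z up, the work surface at z = 0. Lengths are in m, angles in degrees, forces in N, time in s.
With the tool pointing down it reaches from about 0.325 to 0.75 m from the base axis. Payload 7.6 kg.
Tool frame: the origin (TCP) lies between the finger pads; the fingertips stand 25 mm ahead of it and the grasp point (between the pads) lies 6 mm ahead of it; z points along the fingers, y is the line along which they close (so a half turn about z gives the same grasp; the last joint's range is limited). The gripper opens to 85 mm and grips with 20 to 120 N. Pads are 22 mm wide; open, the fingers measure 114 mm over their backs; the gripper's body (76 mm by 85 mm) begins 54 mm behind the grasp point. The pads swing forward as they close: fully open they stand 13 mm farther back than shut.
Start: joints at [59.914, 2.991, 80.254, -0, 96.75, -4.028], TCP at [0.231, 0.472, 0.256] pointing down, gripper open.
Joint ranges: [-166.34, 166.34], [-52.06, 124.39], [6.96, 135.62], [-60.46, 240.46], [14.63, 156.25], [-167.68, 167.68]. Speed limits (degrees/s): [147.25, 147.25, 172.46, 180, 180, 180].

### API

Orientations are given as a 3x3 rotation matrix whose columns are the frame's x, y, z axes.
In Python, from rig import telemetry, cams, workorder gives the robot as it stands. The module is installed in compiled form; this text tells all that it offers.
- The arm moves only by the shell command python3 -m crank 'ROWS' [FORCE]. ROWS is JSON, a list of rows, each a list of 3 entries, a list of its own where there are three numbers: the gripper's target within -1 to 1 (fully open at 1, half-way at 0, shut at -1), then the shift along the world's x, y, z each as a share of 500 mm, from -1 to 1, then the turn, a rotation vector about the world's x, y, z each as a share of 45 degrees, from -1 to 1. A call has 1 to 20 rows; each row is the pose to reach, as a shift and turn from the pose commanded when the call began; what a row does not reach only later rows make up. A row lasts 1/8 s, in which the tool goes at most 62.5 mm and 10.7 degrees, less where a joint would pass 70% of its speed; a pose out of reach is approached as far as the arm can. A call with a number of a shift or a turn outside -1 to 1 is refused whole. A call with a gripper value outside its range is refused whole. The fingers move at their own pace and stop on an object; FORCE is the grip in N (left out, the last holds). Time passes only in rows, so rows that repeat a pose let the fingers close. It gives the time, the measured TCP pose, the force, the opening and the grip force at its end, in the units of the state.
- telemetry.get_state(): the state, without advancing time (a new reading comes with each control period).
- cams.grab_frame(name): name is "side" or "top"; returns a dict with "img" (420x560x3 uint8, red, green, blue), "fx", "fy", "cx", "cy" (pixels), "k1" (the pictures are not rectified: a ray, as slopes to the right and down, at radius r is drawn at 1 + k1 r^2 times it, then the intrinsics apply), "world_from_camera" (4x4, takes a point from camera to world coordinates). Camera axes: x right, y down, z forward; pixel columns grow to the right and rows downward; lengths in m; the calibration is good to about 2 mm. A picture is of the moment at which its call begins. There is no depth.
- workorder.close_job(): hands the job in; it is judged then, once.
The state is a dict: "clock": time; "joint_pos": joint angles; "dq": joint speeds; "effort": joint torques, N m; "position": TCP position; "tool_rot": TCP orientation; "ft_force": force on the tool from outside, world axes, zero at the start; "moment": the same for the moment, N m; "gripper_width": opening from 0.0 (shut) to 1.0 (fully open); "grip_force": force on a finger pad.
Only numpy, scipy, OpenCV 4.12 (cv2) and the standard library are available. Lean on these libraries where they do the work, as an engineer would, in place of code of your own. Each camera call takes 0.05 s, during which the arm holds its last target. There are 200 camera calls.

## Working session

There is one attempt and no reset: what is moved stays moved. The work goes in short steps, Python scripts to look and compute and a shell command to move; the robot and the scene stay as the last step left them, time stands still between calls to the robot, and variables do not carry over. Pictures are saved under pics/ and viewed, at most 10 in all, crops included, and the job is handed in when it is done.

```bash
mkdir -p pics; python3 - <<'E'
from rig import telemetry, cams
import cv2
for n in("top","side"):
    f=cams.grab_frame(n); cv2.imwrite(f"pics/{n}0.png",f["img"][:,:,::-1])
    print(n,f["fx"],f["cx"],f["cy"],f["k1"],f["world_from_camera"])
s=telemetry.get_state();print(s["clock"],s["position"],s["tool_rot"])
E
```

```text
top 381.79960057951797 280.2219388326376 215.05471147920736 -0.10862689320490664 [[ 0.02929339 -0.98557003  0.16671418  0.43357611]
 [-0.99952538 -0.02729075  0.01429116  0.01901147]
 [-0.00953518 -0.16705369 -0.98590169  0.74833616]
 [ 0.          0.          0.          1.        ]]
side 414.9873784765515 277.8848845821164 207.3810481134741 -0.029662338437717078 [[ 0.95113879 -0.18832732  0.24467902  0.41254477]
 [-0.30855003 -0.60920975  0.73052061 -0.43590875]
 [ 0.01148386 -0.77032221 -0.63755142  0.51114847]
 [ 0.          0.          0.          1.        ]]
0.1 [0.23046627 0.4714545  0.25554846] [[-8.98358656e-01  4.39262106e-01 -7.26199502e-04]
 [ 4.39262689e-01  8.98357862e-01 -1.20058017e-03]
 [ 1.25017657e-04 -1.39754394e-03 -9.99999016e-01]]
```

View pics/top0.png

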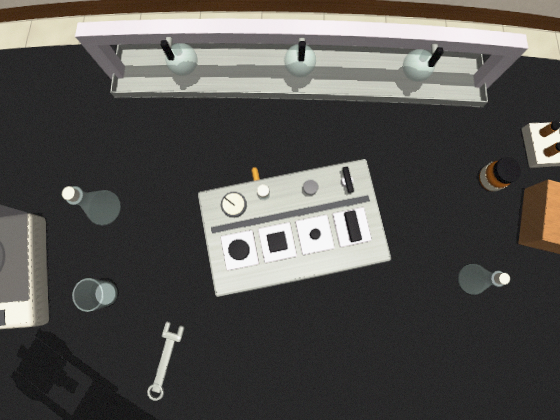

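View pics/side0.png

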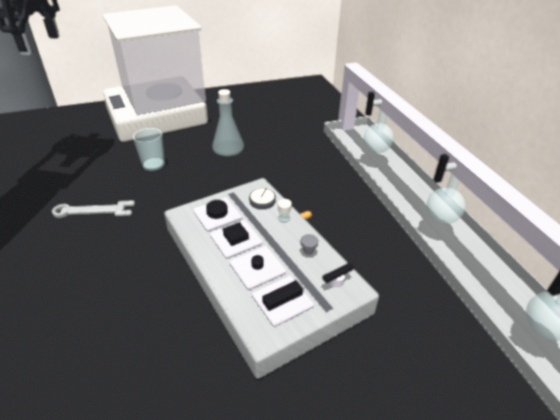

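The top view shows, left to right, round (238,249), square (277,242), small (315,234) and bar (352,226). In the side view they are at (217,209), (236,234), (258,262) and (283,295).

```bash
cat > h.py <<'E'
import cv2,numpy as np
from rig import cams
def ray(f,px):
    K=np.array([[f["fx"],0,f["cx"]],[0,f["fy"],f["cy"]],[0,0,1.]])
    p=cv2.undistortPoints(np.array([[px]],float),K,np.array([f["k1"],0,0,0]))[0,0]
    T=np.array(f["world_from_camera"]);d=T[:3,:3]@[p[0],p[1],1];return T[:3,3],d/np.linalg.norm(d)
def blob(f,px):
    g=cv2.cvtColor(f["img"],cv2.COLOR_RGB2GRAY)
    cs,_=cv2.findContours((g<80).astype(np.uint8),cv2.RETR_LIST,cv2.CHAIN_APPROX_NONE)
    cs=[c for c in cs if 20<cv2.contourArea(c)<2000 and cv2.pointPolygonTest(c,px,True)>-3]
    c=max(cs,key=cv2.contourArea);return c[:,0].astype(float)
def onz(f,px,z):
    o,d=ray(f,px);return o+d*(z-o[2])/d[2]
E
python3 - <<'E'
from h import *
t=cams.grab_frame("top");s=cams.grab_frame("side")
P=dict(round=((238,249),(217,209)),square=((277,242),(236,234)),small=((315,234),(258,262)),bar=((352,226),(283,295)))
for k,(a,b) in P.items():
    ca,cb=blob(t,a),blob(s,b)
    m=[]
    for c in(ca,cb):
        M=cv2.moments(c.astype(np.float32).reshape(-1,1,2));m.append((M["m10"]/M["m00"],M["m01"]/M["m00"]))
    o1,d1=ray(t,m[0]);o2,d2=ray(s,m[1])
    q=np.linalg.lstsq(np.c_[d1,-d2],o2-o1,rcond=None)[0];p1=o1+q[0]*d1;p2=o2+q[1]*d2
    w=np.array([onz(t,x,.072)[:2] for x in ca],np.float32);r=cv2.minAreaRect(w*1000)
    print(k,np.round(m,1).tolist(),"tri",((p1+p2)/2).round(4),"gap",np.linalg.norm(p1-p2).round(4),"topz72",onz(t,m[0],.072)[:2].round(4),"side",onz(s,m[1],.072)[:2].round(4),"rect",np.round(r[1],0),round(r[2],1))
E
```

```text
round [[238.4, 249.4], [216.4, 208.9]] tri [0.4844 0.1021 0.0649] gap 0.0004 topz72 [0.4841 0.1012] side [0.483  0.0935] rect [34. 34.] 2.4
square [[276.5, 241.7], [235.2, 233.6]] tri [0.5004 0.0343 0.0646] gap 0.0003 topz72 [0.4998 0.0341] side [0.4988 0.0264] rect [31. 31.] 13.2
small [[314.6, 233.7], [257.1, 262.0]] tri [ 0.5167 -0.034   0.0648] gap 0.0004 topz72 [ 0.516  -0.0335] side [ 0.5148 -0.0405] rect [16. 16.] 1.6
bar [[352.3, 225.9], [282.0, 295.1]] tri [ 0.5324 -0.1022  0.0648] gap 0.0007 topz72 [ 0.5318 -0.101 ] side [ 0.5301 -0.1076] rect [54. 20.] 13.3
```

Centres agree between views: pitch is 70 mm, and heights match the visible mid-sides of 58–72 mm tall keys. I'll move above the round key with the gripper shut.

```bash
python3 -m crank '[[-1,[0.507,-0.741,0],[0,0,0]],[-1,[0.507,-0.741,0],[0,0,0]],[-1,[0.507,-0.741,0],[0,0,0]],[-1,[0.507,-0.741,0],[0,0,0]],[-1,[0.507,-0.741,0],[0,0,0]],[-1,[0.507,-0.741,0],[0,0,0]],[-1,[0.507,-0.741,0],[0,0,0]],[-1,[0.507,-0.741,0],[0,0,0]],[-1,[0.507,-0.741,0],[0,0,0]],[-1,[0.507,-0.741,-0.1],[0,0,0]],[-1,[0.507,-0.741,-0.2],[0,0,0]],[-1,[0.507,-0.741,-0.27],[0,0,0]],[-1,[0.507,-0.741,-0.27],[0,0,0]],[-1,[0.507,-0.741,-0.27],[0,0,0]]]' 20
python3 - <<'E'
from h import *
f=cams.grab_frame("side");cv2.imwrite("pics/s1.png",cv2.resize(f["img"][80:360,100:400,::-1],None,fx=2,fy=2))
E
```

```text
clock: 1.95
position: [0.4847, 0.1022, 0.1233]
tool_rot: [[-0.899, 0.438, 0.003], [0.438, 0.899, 0.001], [-0.002, 0.002, -1.0]]
ft_force: [0.7, 0.5, 0.1]
gripper_width: -0.005
grip_force: 0.0
```

View pics/s1.png

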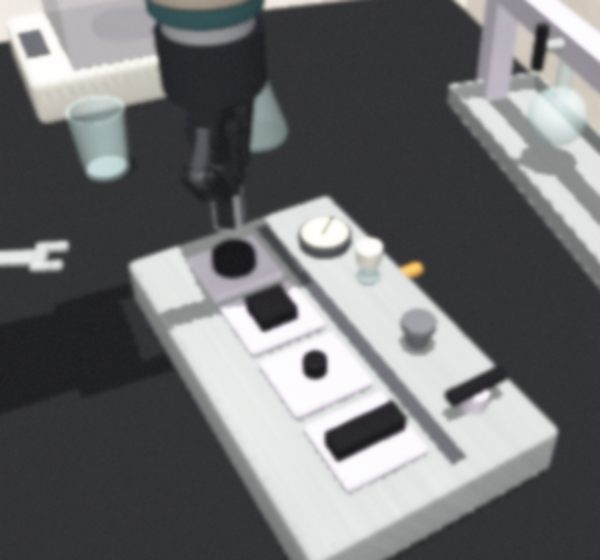

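The tip hangs above the round key, at crop (228,225) with the key at (233,258). I'll probe down to near contact.

```bash
python3 -m crank '[[-1,[0,0,-0.02],[0,0,0]],[-1,[0,0,-0.042],[0,0,0]],[-1,[0,0,-0.042],[0,0,0]],[-1,[0,0,-0.042],[0,0,0]]]'
```

```text
clock: 2.5
position: [0.4841, 0.1011, 0.1003]
tool_rot: [[-0.898, 0.439, -0.0], [0.439, 0.898, 0.0], [0.0, 0.0, -1.0]]
ft_force: [-0.1, -0.0, 0.7]
gripper_width: 0.003
grip_force: 0.0
```

```bash
python3 -m crank '[[-1,[0,0,-0.012],[0,0,0]],[-1,[0,0,-0.021],[0,0,0]],[-1,[0,0,-0.021],[0,0,0]],[-1,[0,0,-0.021],[0,0,0]]]'
```

```text
clock: 3.0
position: [0.4846, 0.1012, 0.0905]
tool_rot: [[-0.898, 0.439, 0.002], [0.439, 0.898, 0.0], [-0.001, 0.001, -1.0]]
ft_force: [1.7, 0.8, 3.7]
gripper_width: 0.001
grip_force: 2.1
```

Force is on the spring but not bottomed, so I'll go slightly deeper and hold.

```bash
python3 -m crank '[[-1,[0,0,-0.004],[0,0,0]],[-1,[0,0,-0.005],[0,0,0]],[-1,[0,0,-0.005],[0,0,0]],[-1,[0,0,-0.005],[0,0,0]],[-1,[0,0,-0.005],[0,0,0]]]'; python3 - <<'E'
from h import *
f=cams.grab_frame("side");cv2.imwrite("pics/s2.png",cv2.resize(f["img"][150:330,150:350,::-1],None,fx=3,fy=3))
E
```

```text
clock: 3.62
position: [0.4847, 0.1012, 0.0889]
tool_rot: [[-0.898, 0.439, 0.002], [0.439, 0.898, 0.0], [-0.002, 0.001, -1.0]]
ft_force: [-1.5, -0.8, 13.4]
gripper_width: -0.001
grip_force: 6.5
```

View pics/s2.png

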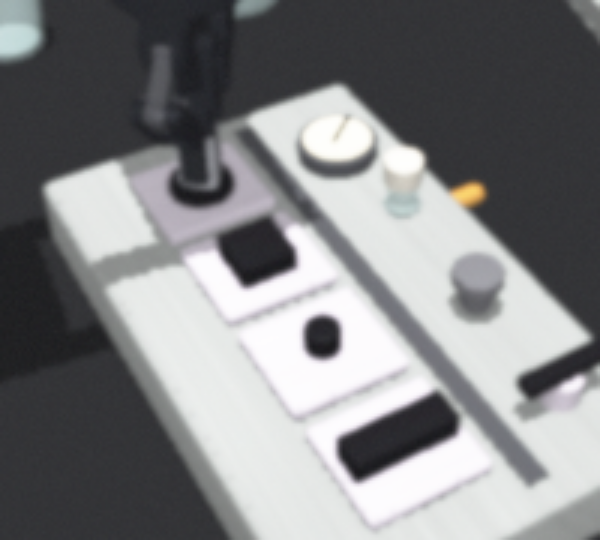

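The key is bottomed: the image shows it sunk under the tip at (203,185), and the force of 13 N is above the spring. I'll release, traverse high, and press the bar to the same height.

```bash
python3 -m crank '[[-1,[0,0,0.06],[0,0,0]],[-1,[0,0,0.12],[0,0,0]],[-1,[0,0,0.12],[0,0,0]],[-1,[0.095,-0.404,0.12],[0,0,0]],[-1,[0.095,-0.404,0.12],[0,0,0]],[-1,[0.095,-0.404,0.12],[0,0,0]],[-1,[0.095,-0.404,0.12],[0,0,0]],[-1,[0.095,-0.404,0.12],[0,0,0]],[-1,[0.095,-0.404,0.06],[0,0,0]],[-1,[0.095,-0.404,0.03],[0,0,0]],[-1,[0.095,-0.404,0.03],[0,0,0]],[-1,[0.095,-0.404,0.015],[0,0,0]],[-1,[0.095,-0.404,0.005],[0,0,0]],[-1,[0.095,-0.404,0],[0,0,0]],[-1,[0.095,-0.404,0],[0,0,0]],[-1,[0.095,-0.404,0],[0,0,0]],[-1,[0.095,-0.404,0],[0,0,0]],[-1,[0.095,-0.404,0],[0,0,0]]]'
python3 - <<'E'
from h import *
f=cams.grab_frame("side");cv2.imwrite("pics/s3.png",cv2.resize(f["img"][150:330,150:350,::-1],None,fx=3,fy=3))
E
```

```text
clock: 5.92
position: [0.5324, -0.1006, 0.089]
tool_rot: [[-0.898, 0.439, 0.002], [0.439, 0.898, 0.0], [-0.002, 0.001, -1.0]]
ft_force: [-2.2, 3.3, 8.6]
gripper_width: -0.0
grip_force: 4.3
```

View pics/s3.png

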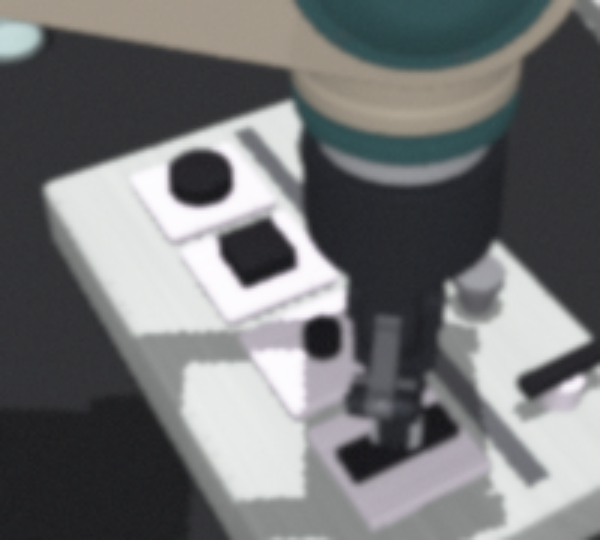

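The bar at (400,445) is sunk under the tip and bottomed at 8.6 N. Round is back up and small is untouched. Next is the square.

```bash
python3 -m crank '[[-1,[0,0,0],[0,0,0]],[-1,[0,0,0.06],[0,0,0]],[-1,[0,0,0.12],[0,0,0]],[-1,[0,0,0.12],[0,0,0]],[-1,[-0.064,0.27,0.12],[0,0,0]],[-1,[-0.064,0.27,0.12],[0,0,0]],[-1,[-0.064,0.27,0.12],[0,0,0]],[-1,[-0.064,0.27,0.12],[0,0,0]],[-1,[-0.064,0.27,0.06],[0,0,0]],[-1,[-0.064,0.27,0.03],[0,0,0]],[-1,[-0.064,0.27,0.03],[0,0,0]],[-1,[-0.064,0.27,0.015],[0,0,0]],[-1,[-0.064,0.27,0.005],[0,0,0]],[-1,[-0.064,0.27,0],[0,0,0]],[-1,[-0.064,0.27,0],[0,0,0]],[-1,[-0.064,0.27,0],[0,0,0]],[-1,[-0.064,0.27,0],[0,0,0]],[-1,[-0.064,0.27,0],[0,0,0]]]'
python3 - <<'E'
from h import *
f=cams.grab_frame("side");cv2.imwrite("pics/s4.png",cv2.resize(f["img"][150:330,150:350,::-1],None,fx=3,fy=3))
E
```

```text
clock: 8.22
position: [0.5005, 0.0337, 0.089]
tool_rot: [[-0.898, 0.439, 0.003], [0.439, 0.898, -0.001], [-0.003, 0.0, -1.0]]
ft_force: [-0.5, -2.6, 8.9]
gripper_width: -0.002
grip_force: 4.2
```

View pics/s4.png

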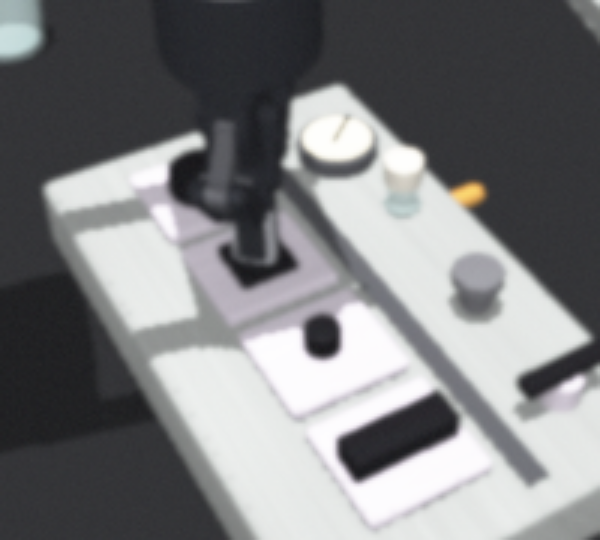

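The square at (257,262) is pressed fully down (8.9 N) and bar and small are up. I'll lift clear and check.

```bash
python3 -m crank '[[-1,[0,0,0],[0,0,0]],[-1,[0,0,0.06],[0,0,0]],[-1,[0,0,0.16],[0,0,0]],[-1,[0,0,0.26],[0,0,0]],[-1,[0,0,0.3],[0,0,0]],[-1,[0,0,0.3],[0,0,0]],[-1,[0,0,0.3],[0,0,0]],[-1,[0,0,0.3],[0,0,0]]]'
python3 - <<'E'
from h import *
f=cams.grab_frame("side");cv2.imwrite("pics/s5.png",cv2.resize(f["img"][150:330,150:350,::-1],None,fx=3,fy=3))
E
```

```text
clock: 9.28
position: [0.4991, 0.0342, 0.2356]
tool_rot: [[-0.898, 0.439, -0.003], [0.439, 0.898, 0.0], [0.003, -0.001, -1.0]]
ft_force: [0.3, 0.5, -0.2]
gripper_width: -0.001
grip_force: 0.0
```

View pics/s5.png

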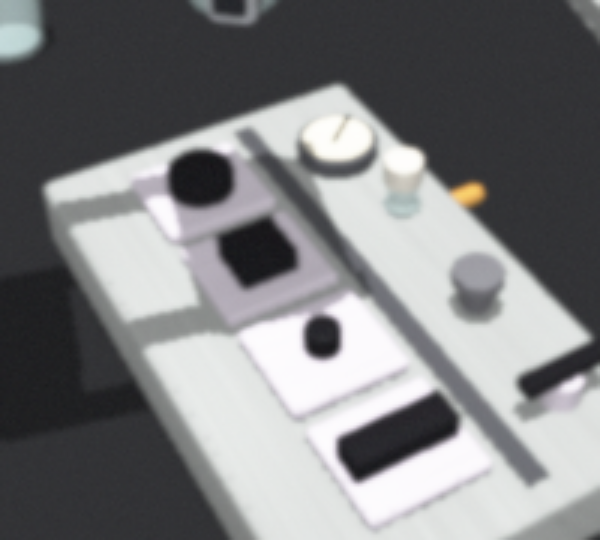

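All four keys are up: round (202,178), square (258,250), small (322,337) and bar (398,435). The arm is clear.

```bash
python3 -c "
from rig import workorder
print(workorder.close_job())"
```

```text
the job is handed in; nothing more can be done
None
```

I pressed the round, bar and square keys fully down in that order and let each one up before the next. The last picture shows all four keys up, the abort key was never pressed, and the arm is clear. The job is handed in at about 9.3 s; the hand-in returned no verdict.

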